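Turn the eccentric stop to its low point, then push the board carriage home

ROBOT

A 6-joint arm with a two-finger parallel gripper is mounted at the origin on a cart in front of the work surface, level with it; the furniture and walls round the work are solid. World frame = base frame: x ahead of the robot, y to its left, z up, the work surface at z = 0. Lengths are in m, angles in rad, forces in N, time in s.
With the tool pointing down it reaches from about 0.375 to 0.975 m from the base axis. Payload 3.8 kg.
Tool frame: the origin (TCP) lies midway between the tips of the shut fingers; the grasp point (between the pads) lies 19 mm behind it; z points along the fingers, y is the line along which they close (so a half turn about z gives the same grasp; the last joint's range is limited). The gripper opens to 85 mm and grips with 20 to 120 N. Pads are 22 mm wide; open, the fingers measure 114 mm over their backs; the gripper's body (76 mm by 85 mm) begins 54 mm behind the grasp point. The pads swing forward as they close: fully open they stand 13 mm farther back than shut.
Start: joints at [-1.16, 0.264, 1.604, -0, 1.274, -0.037], TCP at [0.292, -0.608, 0.231] pointing down, gripper open.
Joint ranges: [-2.63, 2.63], [-0.94, 2.18], [0.31, 2.57], [-1.31, 4.45], [0, 2.66], [-2.55, 2.55]. Speed limits (rad/s): [2.57, 2.57, 3.14, 3.14, 3.14, 3.14].

INTERFACE

Orientations are given as a rotation vector (axis times angle).
In Python, from workcell import bot gives the robot as it stands.
- The arm moves only by the tool step_arm, never from a script. Its argument "motion" is a list of rows, each a list of 5 numbers: the finger opening in cm, from 0 to 8.54, then the shift along the tool's x, y, z in cm, then the turn about the tool's z in degrees. In form: [[claw, dx, dy, dz, twist], ...]. A call has 1 to 20 rows; each row is the pose to reach, as a shift and turn from the pose commanded when the call began, along the tool's axes at that moment; what a row does not reach only later rows make up. A row lasts 1/10 s, in which the tool goes at most 50 mm and 8.59 degrees, less where a joint would pass 70% of its speed; a pose out of reach is approached as far as the arm can. A call with a gripper value outside its range is refused whole. The fingers move at their own pace and stop on an object; "force" is the grip in N (left out, the last holds). Time passes only in rows, so rows that repeat a pose let the fingers close. It gives the time, the measured TCP pose, the force, the opening and the grip force at its end, in the units of the state.
- bot.read_state(): the state, without advancing time (a new reading comes with each control period).
- bot.read_camera(name): name is "side" or "top"; returns (picture, depth): 384x512x3 uint8, red, green, blue; 384x512 float32, m along the optical axis (not along the pixel's ray), 0 where there is no reading.
- bot.calibration(name): a dict with "mtx" (3x3 intrinsics, pixels), "k1" (the pictures are not rectified: a ray, as slopes to the right and down, at radius r is drawn at 1 + k1 r^2 times it, then the intrinsics apply), "origin" and "orientation" of the camera in the world. Camera axes: x right, y up, looking along -z (the intrinsics and any distortion apply to the point x, -y, -z); pixel columns grow to the right and rows downward; lengths in m; the calibration is good to about 2 mm. A picture is of the moment at which its call begins. calibration takes no time and is no camera call.
- bot.finish_job(): hands the job in; it is judged then, once.
The state is a dict: "time": time; "q": joint angles; "joint_vel": joint speeds; "joint_torque": joint torques, N m; "tool_pos": TCP position; "tcp_rot": TCP orientation; "wrist_force": force on the tool from outside, world axes, zero at the start; "torque": the same for the moment, N m; "width": opening from 0.0 (shut) to 1.0 (fully open); "grip_force": force on a finger pad.
Only numpy, scipy, OpenCV 4.12 (cv2) and the standard library are available. Lean on these libraries where they do the work, as an engineer would, in place of code of your own. Each camera call takes 0.05 s, during which the arm holds its last target. There are 200 camera calls.

TASK

Push the red cam lever round by its black post until the lever lies over the green line on the base plate, so that the cam's low point faces the roller; push it gently, without squeezing it. Only then push the blue carriage with the circuit board fully forward until it is home against the black connector. Grasp and lift nothing, leave the lever on its line, and do not disturb the loose tape roll, gear and screwdriver.

Things in the scene. Friction and masses are not known exactly. Their poses are not given: they have to be found in the camera images.
- jig: Fixed aluminium base plate, 240 (x) x 300 (y) x 12 mm. Origin on the table top; it spans x -105 to +135, y -235 to +65 mm in its frame. Its x axis is the carriage's forward direction (away from the robot at yaw 0), z is up. The black connector, up to 46 mm high, stands at x 98 to 124, y -52 to +52 mm.
- cam_pivot (a point): Fixed point on the vertical axis of the cam, 40 mm above the table (the lever's top face is at 40.5 mm, the hub's bolt head reaches 46 mm). Axes as the jig. The cam is a steel disc of 52 mm diameter set 18 mm off this axis.
- lever_post (a point): Centre of the upright black post at the end of the red lever, 14 mm diameter; 80 mm from cam_pivot. The free post reaches from 40 to 82 mm above the table; this point is at 61 mm. The finger may push it sideways anywhere on that height. The lever below it is 18 mm wide and 8 mm thick.
- stop_cam (a joint): Cam and lever angle about the vertical at cam_pivot, rad, counter-clockwise from above positive, -0.6 to 2.6. The post lies from cam_pivot in the direction (value - 120 deg) from the jig's +x. 0 = low point faces the roller, lever over the green line (to rear and right). Starts at 1.8 to 2.4: push it clockwise. About 3 N on the post turns it; it stays where left; no stop at 0.
- carriage (a joint): Travel of the blue carriage along the jig's +x, m: 0 = fully back, 0.060 = home at its end stop. Starts between 0 and 0.010. Slides with about 3 N and stays where it is left. With the cam not at its low point the carriage's roller strikes the cam before home.
- push_face (a point): Centre of the rear face (facing the jig's -x) of the carriage's push bar, 43 mm above the table. The bar is 100 mm wide, 18 mm thick and spans 21 to 61 mm above the table; push this face forward. It moves with the carriage. Behind the face the base plate (top 12 mm) ends about 25 mm back; beyond is bare table.
- red_tape: Loose roll of red tape, 53 mm diameter, 15 mm high, on the table left of the jig, beside the connector; origin at the centre of its underside. Leave alone.
- white_gear: Loose white nylon gear, 43 mm diameter, 13 mm high, on the table left of the jig, nearer than the tape; origin at the centre of its underside. Leave alone.
- blue_driver: Loose blue-handled screwdriver, 175 mm long along its y, 24 mm thick, lying on the table right of the jig, about along the jig's x; origin at the centre of its underside. Leave alone.

How it is judged:
By the outcome, as a careful person would: the job done as asked, in the order asked, and still so for the second after the job is handed in, with the robot touching nothing.
It also fails if it takes over 58 s, if anything falls off the work surface, if the arm or the gripper's body presses on something with over 40 N, if the wrist force passes 120 N, or if a joint passes its speed limit or range.

## Working session

There is one attempt and no reset: what is moved stays moved. The work goes in short steps, Python scripts to look and compute and a tool call to move; the robot and the scene stay as the last step left them, time stands still between calls to the robot, and variables do not carry over. Pictures are saved under pics/ and viewed, at most 13 in all, crops included, and the job is handed in when it is done.

Besides the shell and the picture viewer there is one more tool, called after "Request:" as name(argument=value, ...), one argument or row to a line, values as JSON. step_arm: Moves the arm, as the interface text tells. Its arguments: {"type":"object","properties":{"motion":{"type":"array","items":{"type":"array","items":{"type":"number"}}},"force":{"type":"number"}},"required":["motion"]}

```bash
mkdir -p pics
cat > h.py <<'E'
import numpy as np, cv2
from workcell import bot
from scipy.spatial.transform import Rotation as R
def cam(n):
    c=bot.calibration(n); o=np.array(c["orientation"],float)
    Rm=o if o.shape==(3,3) else R.from_rotvec(o).as_matrix()
    return np.array(c["mtx"]),c["k1"],np.array(c["origin"]),Rm
def rays(n,uv):
    K,k1,o,Rm=cam(n); uv=np.asarray(uv,float).reshape(-1,1,2)
    p=cv2.undistortPoints(uv,K,np.array([k1,0,0,0.])).reshape(-1,2)
    d=np.c_[p[:,0],-p[:,1],-np.ones(len(p))]@Rm.T
    return o,d
def onplane(n,uv,z):
    o,d=rays(n,uv); return o+d*((z-o[2])/d[:,2])[:,None]
def withdepth(n,uv,dep):
    o,d=rays(n,uv); z=np.array([dep[int(v),int(u)] for u,v in np.reshape(uv,(-1,2))]); return o+d*z[:,None]
def proj(n,P):
    K,k1,o,Rm=cam(n); q=(np.reshape(P,(-1,3))-o)@Rm; s=np.c_[q[:,0],-q[:,1]]/-q[:,2:]
    s=s*(1+k1*(s**2).sum(1,keepdims=True)); return s*[K[0,0],K[1,1]]+[K[0,2],K[1,2]]
E
python3 - <<'E'
from h import *
for n in("side","top"):
    p,d=bot.read_camera(n); np.savez(n+"0.npz",p=p,d=d); cv2.imwrite(f"pics/{n}0.png",p[:,:,::-1])
    print(n,cam(n))
print(bot.read_state())
E
```

```text
side (array([[409.60002832,   0.        , 259.39526413],
       [  0.        , 409.60002832, 192.75876245],
       [  0.        ,   0.        ,   1.        ]]), 0.005548260238627221, array([0.19841328, 0.78489463, 0.4253844 ]), array([[-0.89235741,  0.19001616, -0.40938016],
       [-0.45049821, -0.31997826,  0.83346583],
       [ 0.02737923,  0.92817443,  0.37113691]]))
top (array([[385.76094578,   0.        , 253.55545195],
       [  0.        , 385.76094578, 191.27610338],
       [  0.        ,   0.        ,   1.        ]]), 0.005090590612788135, array([ 0.39385941, -0.00769048,  0.89628851]), array([[ 0.02474874,  0.97948615, -0.19998594],
       [-0.99969263,  0.02454136, -0.00351628],
       [ 0.00146378,  0.20001149,  0.97979246]]))
{'time': 0.1, 'q': array([-1.15986588e+00,  2.64678561e-01,  1.60522956e+00, -2.88053691e-06,
        1.27369477e+00, -3.69037949e-02]), 'joint_vel': array([ 0.0003953 , -0.00146614, -0.00299912, -0.0007252 , -0.00243619,
       -0.00048631]), 'joint_torque': array([ 3.29644045e-04, -5.16708612e+01, -3.68588948e+01, -9.95721120e-05,
        6.25811663e-03,  3.60275828e-05]), 'tool_pos': array([ 0.29201882, -0.60783949,  0.23009027]), 'tcp_rot': array([-3.06123749e+00, -6.97155495e-01,  5.90967133e-04]), 'wrist_force': array([-0.18855047, -0.53358259, -0.13206663]), 'torque': array([ 3.45474765e-02, -1.24894960e-05, -3.44152392e-02]), 'grip_force': 0.0, 'width': 1.000624353411006}
```

View pics/top0.png

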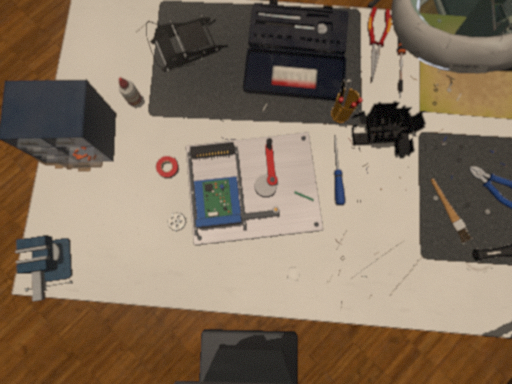

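View pics/side0.png

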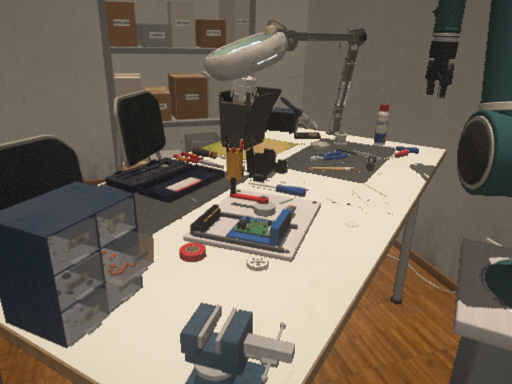

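The top view shows the plate with corners near (187,147), (308,132), (323,231) and (195,245). The post is near (268,145), the hub near (270,185), the green line near (303,196), and the blue push bar near (218,225).

Run:
```python
from h import *
f=np.load("top0.npz");p,d=f["p"],f["d"]
hsv=cv2.cvtColor(p,cv2.COLOR_RGB2HSV)
# plate corners -> z=12mm
roi=np.zeros(p.shape[:2],np.uint8);
c=cv2.resize(p[120:255,170:360],None,fx=4.2,fy=4.2,interpolation=cv2.INTER_CUBIC)
cv2.imwrite("pics/crop0.png",c[:,:,::-1])
print(onplane("top",[(187,147),(308,132),(323,231),(195,245)],.012))
def mask(lo,hi,box):
    m=cv2.inRange(hsv,lo,hi); r=np.zeros_like(m); x0,y0,x1,y1=box; r[y0:y1,x0:x1]=m[y0:y1,x0:x1]; return r
for nm,lo,hi,box,z in [("red",(0,140,80),(8,255,255),(250,130,300,200),.0405),("green",(40,40,40),(90,255,255),(290,180,325,210),.012),("blue",(100,120,40),(125,255,255),(185,165,250,240),.061)]:
    m=mask(lo,hi,box); ys,xs=np.nonzero(m); q=onplane("top",np.c_[xs,ys],z)
    r=cv2.minAreaRect(q[:,:2].astype(np.float32)*1000); print(nm,len(xs),q.mean(0),r,xs.min(),xs.max(),ys.min(),ys.max())
```

```text
[[ 0.67853548  0.15748257  0.012     ]
 [ 0.72372551 -0.13236141  0.012     ]
 [ 0.48546001 -0.16590176  0.012     ]
 [ 0.44637037  0.12550758  0.012     ]]
red 232 [ 0.62869987 -0.04149049  0.0405    ] ((630.4090576171875, -43.016475677490234), (88.38034057617188, 20.690067291259766), 3.1658520698547363) 266 276 147 184
green 37 [ 0.56675119 -0.12198066  0.012     ] ((566.8688354492188, -121.60514831542969), (43.46811294555664, 4.444938659667969), 69.04756927490234) 295 312 192 200
blue 590 [0.53197777 0.07088934 0.061     ] ((540.4373168945312, 75.9195556640625), (97.45469665527344, 93.4815444946289), 7.467766761779785) 196 239 178 225
```

View pics/crop0.png

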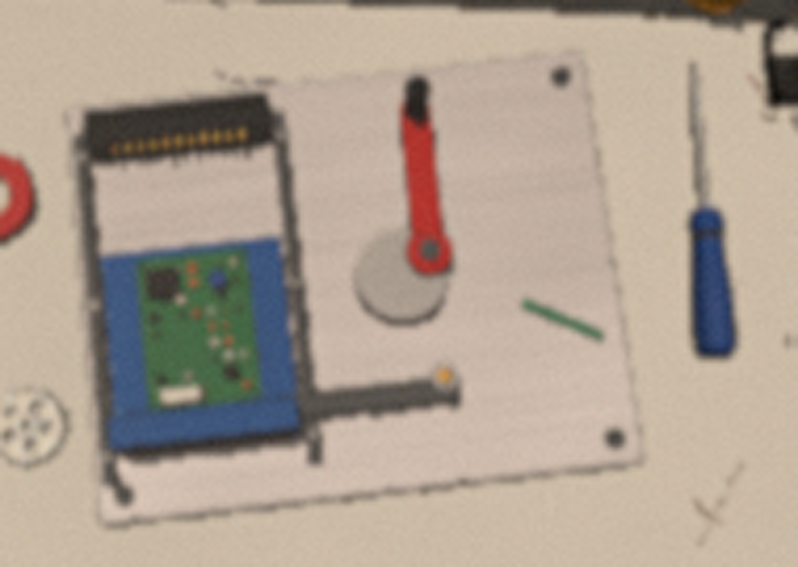

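The crop shows the bolt at crop (430,249), the post from base (417,118) to top (417,84), the green line from (525,301) to (602,336), and the bar's rear edge at about y=440.

Run:
```python
from h import *
f=np.load("top0.npz");p,d=f["p"],f["d"]
c=lambda u,v:(170+u/4.2-.4,120+v/4.2-.4)
piv=onplane("top",[c(430,249)],.046)[0]; print("piv",piv,withdepth("top",[c(430,249)],d))
top=onplane("top",[c(418,84)],.082)[0]; print("posttop",top,withdepth("top",[c(418,86)],d))
g=onplane("top",[c(525,301),c(602,336)],.012); 
for q in [top]+list(g): w=(q-piv)[:2]; print("dist/dir",np.hypot(*w),np.degrees(np.arctan2(w[1],w[0])))
w=(g[1]-g[0])[:2]; print("line dir",np.degrees(np.arctan2(w[1],w[0])))
b=onplane("top",[c(112,446),c(300,427)],.061); print("bar rear top",b); print(withdepth("top",[c(115,436),c(205,425),c(295,418)],d))
a=np.radians(8.1);Rj=np.array([[np.cos(a),-np.sin(a)],[np.sin(a),np.cos(a)]]);O=np.array([.5567,.0782])
for n,q in dict(piv=piv,top=top,b0=b[0],b1=b[1],g0=g[0],g1=g[1]).items(): print(n,(q[:2]-O)@Rj)
# side view check of the same points
print(proj("side",np.array([piv,top,b[0],b[1]])))
s=np.load("side0.npz")["p"]; cv2.imwrite("pics/s0.png",cv2.resize(s[170:260,180:340],None,fx=5,fy=5,interpolation=cv2.INTER_CUBIC)[:,:,::-1])
```

```text
piv [ 0.59708677 -0.04564386  0.046     ] [[ 0.59779055 -0.04577529  0.04305541]]
posttop [ 0.67770893 -0.03634834  0.082     ] [[ 0.67723013 -0.03643047  0.08019336]]
dist/dir 0.08115626407854545 6.577009683223664
dist/dir 0.058516989110243785 -110.30533234774151
dist/dir 0.10516642855996199 -111.79983960465864
line dir -113.67286773583065
bar rear top [[0.48483694 0.11766616 0.061     ]
 [0.497106   0.02089998 0.061     ]]
[[0.49034744 0.11677773 0.0584476 ]
 [0.49716671 0.07030715 0.05901637]
 [0.50200525 0.02371882 0.05884731]]
piv [ 0.0225341  -0.12829889]
top [ 0.1036617  -0.13045587]
b0 [-0.0655853   0.04919803]
b1 [-0.06707311 -0.04833151]
g0 [-0.00530278 -0.17977069]
g1 [-0.02988982 -0.21946747]
[[262.68839042 197.12771103]
 [232.11733554 178.48387858]
 [277.13379938 228.36540569]
 [290.38681636 209.70363106]]
```

View pics/s0.png

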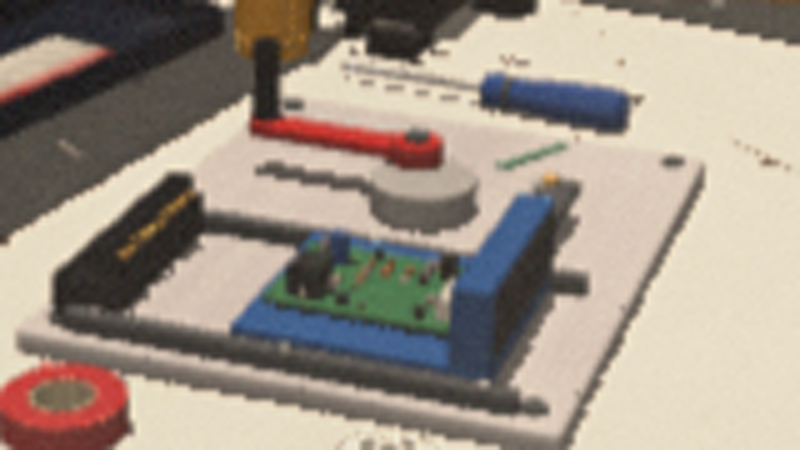

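```bash
cat >> h.py <<'E'
def rows(wps,pos=None,h=None):
    "wps: (x,y,z,heading deg of tool x) -> dx,dy,dz cm, twist deg"
    s=bot.read_state()
    M=R.from_rotvec(s["tcp_rot"]).as_matrix()
    if pos is None: pos=s["tool_pos"]
    if h is None: h=np.degrees(np.arctan2(M[1,0],M[0,0]))
    a=np.radians(h); X=np.array([np.cos(a),np.sin(a),0]);Y=np.array([np.sin(a),-np.cos(a),0])
    print("pos",np.round(pos,4),"heading",round(h,2),"tilt",np.round(M[:,2],4),"F",np.round(s["wrist_force"],1),"t",s["time"])
    for w in wps:
        D=np.array(w[:3])-pos; t=(h-w[3]+180)%360-180
        print([0,round(100*D@X,2),round(100*D@Y,2),round(-100*D[2],2),round(t,1)])
PIV=np.array([.597,-.0455])
def tcp(th,s,r=.08):
    a=np.radians(th); u=np.array([np.cos(a),np.sin(a)]); n=np.array([-u[1],u[0]]); return PIV+r*u+s*n
E
python3 -c "
from h import *
rows([(*tcp(6.5,.045),z,96.5) for z in(.231,.056)])"
```

```text
pos [ 0.292  -0.6078  0.2301] heading 25.66 tilt [-8.0e-04  1.8e-03 -1.0e+00] F [-0.2 -0.5 -0.1] t 0.1
[0, np.float64(60.87), np.float64(-39.11), np.float64(-0.09), np.float64(-70.8)]
[0, np.float64(60.87), np.float64(-39.11), np.float64(17.41), np.float64(-70.8)]
```

Request:
step_arm(
  motion=[
    [0,3.6,-2.3,0,-4],
    [0,7.2,-4.6,0,-8],
    [0,10.8,-6.9,0,-12],
    [0,14.4,-9.2,0,-16],
    [0,18,-11.5,0,-20],
    [0,21.6,-13.8,0,-24],
    [0,25.2,-16.1,0,-28],
    [0,28.8,-18.4,0,-32],
    [0,32.4,-20.7,0,-36],
    [0,36,-23,0,-40],
    [0,39.6,-25.3,0,-44],
    [0,43.2,-27.6,0,-48],
    [0,46.8,-29.9,0,-52],
    [0,50.4,-32.2,0,-56],
    [0,54,-34.5,0,-60],
    [0,57.6,-36.8,0,-65],
    [0,60.9,-39.1,0,-71],
    [0,60.9,-39.1,0,-71],
    [0,60.9,-39.1,0,-71],
    [0,60.9,-39.1,0,-71],
  ],
)

```text
time: 2.1
tool_pos: [0.6712, 0.007, 0.2307]
tcp_rot: [-2.089, -2.345, 0.002]
wrist_force: [0.5, 0.2, -0.1]
width: -0.0
grip_force: 0.0
```

```bash
python3 -c "
from h import *
print(bot.read_state()['q'],bot.read_state()['width'])
rows([(*tcp(6.5,.045),.12,96.5),(*tcp(6.5,.045),.055,96.5)])"
```

```text
[-2.64502917e-02  2.58157515e-01  1.61226892e+00 -5.45265204e-04
  1.27255419e+00 -1.41486368e-01] -4.656247961071055e-06
pos [0.6712 0.007  0.2307] heading 96.6 tilt [-1.4e-03 -5.0e-04 -1.0e+00] F [ 0.5  0.2 -0.1] t 2.1
[0, np.float64(0.13), np.float64(0.03), np.float64(11.07), np.float64(0.1)]
[0, np.float64(0.13), np.float64(0.03), np.float64(17.57), np.float64(0.1)]
```

Request:
step_arm(
  motion=[
    [0,0,0,3,0],
    [0,0,0,7,0],
    [0,0,0,11,0],
    [0,0,0,14,0],
    [0,0,0,16,0],
    [0,0,0,17.5,0],
    [0,0,0,17.5,0],
  ],
)

```text
time: 2.8
tool_pos: [0.6695, 0.0065, 0.0537]
tcp_rot: [-2.088, -2.342, 0.005]
wrist_force: [-0.5, -0.1, -1.1]
width: -0.002
grip_force: 0.0
```

Run:
```python
from h import *
rows([(*tcp(t,s),.055,t+90) for t,s in [(6.5,.03),(6.5,.018)]+[(6.5-6*k,.018) for k in range(1,11)]])
p,d=bot.read_camera("top")
c=cv2.resize(p[100:255,170:360],None,fx=3.8,fy=3.8,interpolation=cv2.INTER_CUBIC); cv2.imwrite("pics/t1.png",c[:,:,::-1])
```

```text
pos [0.6695 0.0065 0.0537] heading 96.55 tilt [-0.0049  0.     -1.    ] F [-0.5 -0.1 -1.1] t 2.8
[0, np.float64(-1.35), np.float64(0.2), np.float64(-0.13), np.float64(0.1)]
[0, np.float64(-2.55), np.float64(0.2), np.float64(-0.13), np.float64(0.1)]
[0, np.float64(-3.39), np.float64(0.35), np.float64(-0.13), np.float64(6.1)]
[0, np.float64(-4.25), np.float64(0.4), np.float64(-0.13), np.float64(12.1)]
[0, np.float64(-5.11), np.float64(0.37), np.float64(-0.13), np.float64(18.1)]
[0, np.float64(-5.96), np.float64(0.24), np.float64(-0.13), np.float64(24.1)]
[0, np.float64(-6.79), np.float64(0.03), np.float64(-0.13), np.float64(30.1)]
[0, np.float64(-7.59), np.float64(-0.27), np.float64(-0.13), np.float64(36.1)]
[0, np.float64(-8.36), np.float64(-0.65), np.float64(-0.13), np.float64(42.1)]
[0, np.float64(-9.09), np.float64(-1.11), np.float64(-0.13), np.float64(48.1)]
[0, np.float64(-9.76), np.float64(-1.64), np.float64(-0.13), np.float64(54.1)]
[0, np.float64(-10.37), np.float64(-2.24), np.float64(-0.13), np.float64(60.1)]
```

View pics/t1.png

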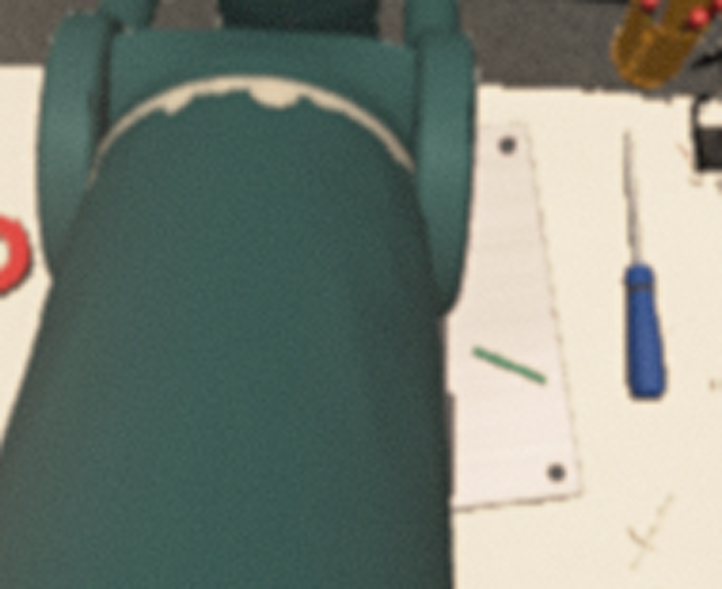

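The arm hides the post from above, so I'll rely on the side camera and force while pushing.

Request:
step_arm(
  motion=[
    [0,-0.7,0.1,0,0],
    [0,-1.4,0.2,0,0],
    [0,-1.8,0.2,0,0],
    [0,-2.2,0.2,0,0],
    [0,-2.6,0.2,0,0],
    [0,-3,0.3,0,3],
    [0,-3.4,0.35,0,6],
    [0,-3.8,0.4,0,9],
    [0,-4.25,0.4,0,12],
    [0,-4.7,0.4,0,15],
    [0,-5.1,0.35,0,18],
    [0,-5.55,0.3,0,21],
    [0,-5.95,0.25,0,24],
    [0,-6.4,0.15,0,27],
    [0,-6.8,0.05,0,30],
    [0,-6.8,0.05,0,30],
  ],
)

```text
time: 4.45
tool_pos: [0.6811, -0.0597, 0.0567]
tcp_rot: [2.625, 1.725, 0.003]
wrist_force: [2.6, 1.4, 0.0]
width: 0.003
grip_force: 1.0
```

Run:
```python
from h import *
rows([(*tcp(t,s),.055,t+90) for t,s in [(-23.5-6*k,.018) for k in range(0,12)]])
p,d=bot.read_camera("side")
c=cv2.resize(p[130:260,180:340],None,fx=4.5,fy=4.5,interpolation=cv2.INTER_CUBIC); cv2.imwrite("pics/t2.png",c[:,:,::-1])
```

```text
pos [ 0.6811 -0.0597  0.0567] heading 66.63 tilt [ 1.8e-03  5.0e-04 -1.0e+00] F [2.6 1.4 0. ] t 4.45
[0, np.float64(-0.25), np.float64(-0.28), np.float64(0.17), np.float64(0.1)]
[0, np.float64(-1.1), np.float64(-0.14), np.float64(0.17), np.float64(6.1)]
[0, np.float64(-1.95), np.float64(-0.09), np.float64(0.17), np.float64(12.1)]
[0, np.float64(-2.81), np.float64(-0.12), np.float64(0.17), np.float64(18.1)]
[0, np.float64(-3.66), np.float64(-0.25), np.float64(0.17), np.float64(24.1)]
[0, np.float64(-4.49), np.float64(-0.46), np.float64(0.17), np.float64(30.1)]
[0, np.float64(-5.3), np.float64(-0.76), np.float64(0.17), np.float64(36.1)]
[0, np.float64(-6.06), np.float64(-1.15), np.float64(0.17), np.float64(42.1)]
[0, np.float64(-6.79), np.float64(-1.61), np.float64(0.17), np.float64(48.1)]
[0, np.float64(-7.46), np.float64(-2.14), np.float64(0.17), np.float64(54.1)]
[0, np.float64(-8.07), np.float64(-2.74), np.float64(0.17), np.float64(60.1)]
[0, np.float64(-8.62), np.float64(-3.4), np.float64(0.17), np.float64(66.1)]
```

View pics/t2.png

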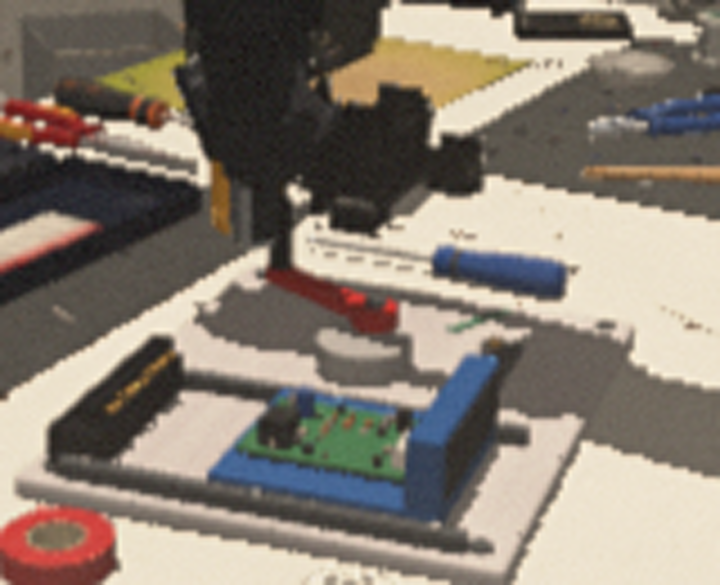

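The finger at crop (240,200) bears on the post at (283,225) and the lever has turned. I'll continue.

Request:
step_arm(
  motion=[
    [0,-0.5,-0.2,0,3],
    [0,-0.9,-0.15,0,6],
    [0,-1.4,-0.1,0,9],
    [0,-1.8,-0.1,0,12],
    [0,-2.2,-0.1,0,15],
    [0,-2.7,-0.1,0,18],
    [0,-3.1,-0.2,0,21],
    [0,-3.5,-0.25,0,24],
    [0,-3.9,-0.35,0,27],
    [0,-4.4,-0.45,0,30],
    [0,-4.8,-0.6,0,33],
    [0,-5.2,-0.75,0,36],
    [0,-5.6,-0.95,0,39],
    [0,-5.9,-1.15,0,42],
    [0,-6.3,-1.4,0,45],
    [0,-6.65,-1.6,0,48],
    [0,-7,-1.85,0,51],
    [0,-7.3,-2.1,0,54],
    [0,-7.6,-2.4,0,57],
    [0,-7.9,-2.7,0,60],
  ],
)

```text
time: 6.5
tool_pos: [0.6257, -0.1225, 0.0571]
tcp_rot: [3.135, 0.181, 0.005]
wrist_force: [4.0, -0.6, -0.2]
width: -0.001
grip_force: 1.8
```

Run:
```python
from h import *
rows([(*tcp(t,s),.055,t+90) for t,s in [(-83.5-4*k,.018) for k in range(0,8)]])
p,d=bot.read_camera("side"); t,_=bot.read_camera("top")
c=cv2.resize(p[130:260,180:340],None,fx=4,fy=4,interpolation=cv2.INTER_CUBIC);
c2=cv2.resize(t[130:260,250:340],None,fx=4,fy=4,interpolation=cv2.INTER_CUBIC)[:,:155] if 0 else cv2.resize(t[160:225,265:345],None,fx=2,fy=8)[:520]
cv2.imwrite("pics/t3.png",np.hstack([c,c2])[:,:,::-1])
```

```text
pos [ 0.6257 -0.1225  0.0571] heading 6.63 tilt [ 0.0036 -0.0016 -1.    ] F [ 4.  -0.6 -0.2] t 6.5
[0, np.float64(-0.18), np.float64(0.02), np.float64(0.21), np.float64(0.1)]
[0, np.float64(-0.75), np.float64(0.13), np.float64(0.21), np.float64(4.1)]
[0, np.float64(-1.31), np.float64(0.19), np.float64(0.21), np.float64(8.1)]
[0, np.float64(-1.89), np.float64(0.22), np.float64(0.21), np.float64(12.1)]
[0, np.float64(-2.46), np.float64(0.2), np.float64(0.21), np.float64(16.1)]
[0, np.float64(-3.03), np.float64(0.15), np.float64(0.21), np.float64(20.1)]
[0, np.float64(-3.59), np.float64(0.06), np.float64(0.21), np.float64(24.1)]
[0, np.float64(-4.15), np.float64(-0.08), np.float64(0.21), np.float64(28.1)]
```

View pics/t3.png

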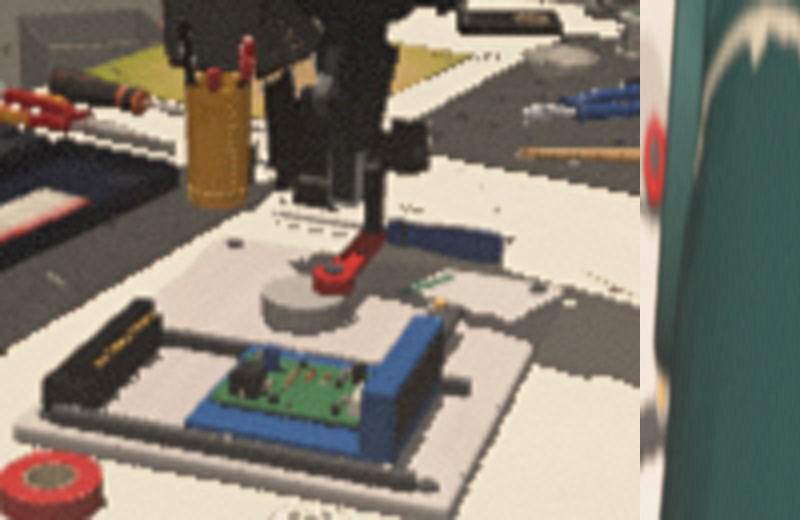

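The finger at (345,180) pushes the post at (375,205), and the lever still has about 28° to go. I'll push to a few degrees short, then measure.

Request:
step_arm(
  motion=[
    [0,-0.4,0.1,0,2],
    [0,-0.75,0.1,0,4],
    [0,-1,0.15,0,6],
    [0,-1.3,0.2,0,8],
    [0,-1.6,0.2,0,10],
    [0,-1.9,0.2,0,12],
    [0,-2.2,0.2,0,14],
    [0,-2.45,0.2,0,16],
    [0,-2.75,0.2,0,18],
    [0,-3,0.15,0,20],
    [0,-3.3,0.1,0,22],
    [0,-3.3,0.1,0,22],
    [0,-3.3,0.1,0,22],
  ],
)

```text
time: 7.9
tool_pos: [0.5921, -0.1266, 0.0568]
tcp_rot: [3.114, -0.416, 0.002]
wrist_force: [2.2, -1.0, 2.0]
width: -0.002
grip_force: 1.2
```

```bash
cat > m.py <<'E'
from h import *
import sys
# lever angle from side view: red pixels on plane z=.0365..; pivot known
def lever(tag):
    p,d=bot.read_camera("side"); hsv=cv2.cvtColor(p,cv2.COLOR_RGB2HSV)
    out=[]
    m=cv2.inRange(hsv,(0,150,110),(8,255,255)); r=np.zeros_like(m); r[175:222,240:300]=m[175:222,240:300]
    ys,xs=np.nonzero(r); q=onplane("side",np.c_[xs,ys],.0405)[:,:2]
    e=q[(np.hypot(*(q-PIV).T)<.1)]-PIV; far=e[np.hypot(*e.T)>.02]
    v=far.mean(0); w=np.linalg.svd(far-v)[2][0]
    print(tag,len(far),"mean dir",np.degrees(np.arctan2(v[1],v[0])),"axis",np.degrees(np.arctan2(w[1],w[0])),"max r",np.hypot(*e.T).max())
    return p
p=lever("side")
rows([(*tcp(t,s),.055,t+90) for t,s in [(-105,.018),(-109,.018),(-112,.018)]])
cv2.imwrite("pics/"+sys.argv[1],cv2.resize(p[150:240,220:320],None,fx=6,fy=6,interpolation=cv2.INTER_CUBIC)[:,:,::-1])
E
python3 m.py t4.png
```

```text
side 35 mean dir -108.85723170634269 axis 71.43144220132638 max r 0.049831662879982364
pos [ 0.5921 -0.1266  0.0567] heading -15.25 tilt [ 1.e-03 -4.e-04 -1.e+00] F [ 2.5 -1.3  2.2] t 7.95
[0, np.float64(0.17), np.float64(0.04), np.float64(0.17), np.float64(-0.2)]
[0, np.float64(-0.39), np.float64(0.15), np.float64(0.17), np.float64(3.8)]
[0, np.float64(-0.82), np.float64(0.2), np.float64(0.17), np.float64(6.8)]
```

View pics/t4.png

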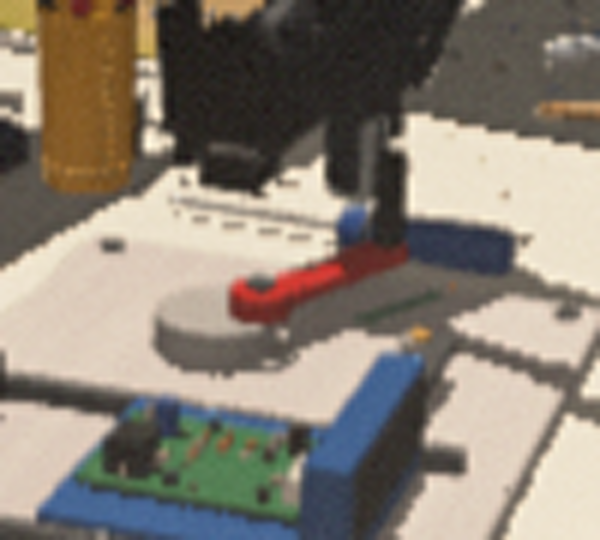

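The lever at (230–405, 250–300) is nearly parallel to the green line at (360–440, 300). I'll back off and clear the view to measure it.

Request:
step_arm(
  motion=[
    [0,1,0,0,0],
    [0,2.5,0,0,0],
    [0,3,0,-2,0],
    [0,3,0,-6,0],
    [0,3,2,-10,0],
    [0,2,6,-14,0],
    [0,1,10,-16,0],
    [0,0,14,-16,0],
    [0,-1,18,-16,0],
    [0,-2,22,-16,0],
    [0,-2,26,-16,0],
    [0,-2,28,-16,0],
    [0,-2,28,-16,0],
    [0,-2,28,-16,0],
  ],
)

```text
time: 9.35
tool_pos: [0.4981, -0.3907, 0.2155]
tcp_rot: [-3.111, 0.42, 0.002]
wrist_force: [0.4, 0.6, 0.5]
width: -0.001
grip_force: 0.0
```

```bash
cat > m2.py <<'E'
from h import *
import sys
p,d=bot.read_camera("top"); hsv=cv2.cvtColor(p,cv2.COLOR_RGB2HSV)
m=cv2.inRange(hsv,(0,140,60),(8,255,255)); r=np.zeros_like(m); r[150:225,255:320]=m[150:225,255:320]
ys,xs=np.nonzero(r); q=onplane("top",np.c_[xs,ys],.0405)[:,:2]-PIV
far=q[np.hypot(*q.T)>.018]; v=far.mean(0); w=np.linalg.svd(far-v)[2][0]; w=w*np.sign(w@v)
dg=lambda v:np.degrees(np.arctan2(v[1],v[0]))
print("top lever mean dir",dg(v),"axis",dg(w),len(far))
m=cv2.inRange(hsv,(0,0,0),(180,255,60)); r=np.zeros_like(m); r[180:225,270:325]=m[180:225,270:325]
n,l,st,ce=cv2.connectedComponentsWithStats(r)
for k in range(1,n):
    if st[k,4]>5: g=onplane("top",[ce[k]],.075)[0,:2]-PIV; print("dark",st[k],np.hypot(*g),dg(g))
cv2.imwrite("pics/"+sys.argv[1],cv2.resize(p[130:250,170:340],None,fx=4.5,fy=4.5,interpolation=cv2.INTER_CUBIC)[:,:,::-1])
s=bot.read_camera("side")[0];np.savez("side1.npz",p=s)
rows([(*tcp(-104,.035),.2,-14)])
E
python3 m2.py t5.png
```

```text
top lever mean dir -108.51053372877713 axis -108.79439428204299 188
dark [304 185   6   8  28] 0.07900572535481327 -109.06824776453337
pos [ 0.4986 -0.3898  0.2157] heading -15.27 tilt [-8.0e-04  1.5e-03 -1.0e+00] F [ 0.3 -0.3 -1.1] t 9.45
[0, np.float64(4.1), np.float64(-27.89), np.float64(1.57), np.float64(-1.3)]
```

View pics/t5.png

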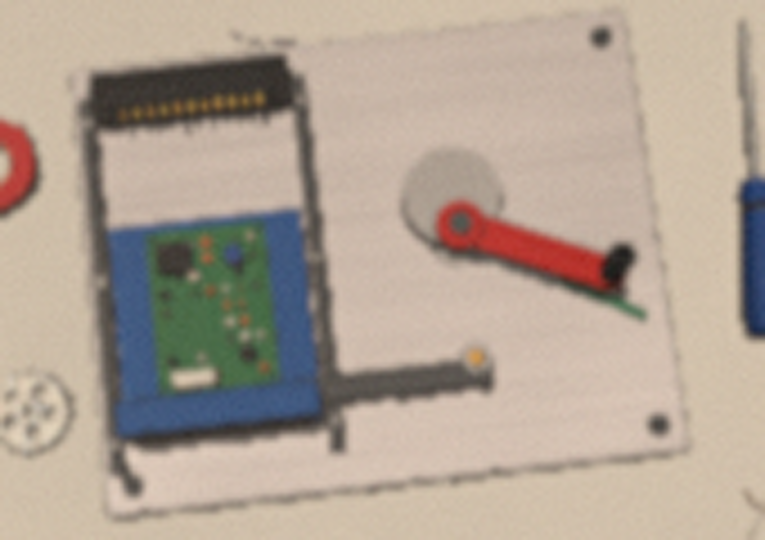

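The lever lies at (460–620, 220–275), measured at −108.8°. The target is about −111.8°, so I need another 3°, roughly 4 mm at the post.

```bash
python3 -c "
from h import *
rows([(*tcp(-111.8,s),z,-21.8) for s,z in [(.045,.2),(.045,.056),(.032,.056),(.028,.056),(.0215,.056)]])"
```

```text
pos [ 0.4986 -0.3898  0.2157] heading -15.27 tilt [-8.0e-04  1.5e-03 -1.0e+00] F [ 0.3 -0.3 -1.1] t 9.45
[0, np.float64(3.99), np.float64(-27.35), np.float64(1.57), np.float64(6.5)]
[0, np.float64(3.99), np.float64(-27.35), np.float64(15.97), np.float64(6.5)]
[0, np.float64(2.7), np.float64(-27.5), np.float64(15.97), np.float64(6.5)]
[0, np.float64(2.3), np.float64(-27.54), np.float64(15.97), np.float64(6.5)]
[0, np.float64(1.65), np.float64(-27.62), np.float64(15.97), np.float64(6.5)]
```

Request:
step_arm(
  motion=[
    [0,0.8,-4,0,2],
    [0,1.6,-8,0,4],
    [0,2.4,-12,0,6.5],
    [0,3.2,-16,0,6.5],
    [0,4,-20,0,6.5],
    [0,4,-24,0,6.5],
    [0,4,-27.4,0,6.5],
    [0,4,-27.4,0,6.5],
    [0,4,-27.4,4,6.5],
    [0,4,-27.4,8,6.5],
    [0,4,-27.4,12,6.5],
    [0,4,-27.4,15,6.5],
    [0,4,-27.4,16,6.5],
    [0,3.4,-27.4,16,6.5],
    [0,2.8,-27.5,16,6.5],
    [0,2.5,-27.5,16,6.5],
    [0,2.2,-27.5,16,6.5],
    [0,2,-27.5,16,6.5],
    [0,1.8,-27.6,16,6.5],
    [0,1.7,-27.6,16,6.5],
  ],
)

```text
time: 11.45
tool_pos: [0.5891, -0.1304, 0.0576]
tcp_rot: [3.084, -0.595, 0.006]
wrist_force: [3.3, -3.7, 0.9]
width: 0.0
grip_force: 1.8
```

```bash
python3 -c "
from h import *
rows([(*tcp(-111.8,.0215),.056,-21.8)])"
```

```text
pos [ 0.5891 -0.1304  0.0576] heading -21.83 tilt [ 0.0037 -0.0017 -1.    ] F [ 3.3 -3.7  0.9] t 11.45
[0, np.float64(-0.27), np.float64(-0.18), np.float64(0.16), np.float64(-0.0)]
```

Request:
step_arm(
  motion=[
    [0,-0.1,0,0,0],
    [0,-0.1,0,0,0],
    [0,-0.1,0,0,0],
  ],
)

```text
time: 11.75
tool_pos: [0.5873, -0.1292, 0.0567]
tcp_rot: [-3.084, 0.595, -0.002]
wrist_force: [3.2, -2.7, 2.0]
width: 0.003
grip_force: 1.6
```

```bash
python3 -c "
from h import *
rows([(*tcp(-111.8,.0215),.056,-21.8)])"
```

```text
pos [ 0.5873 -0.1292  0.0567] heading -21.85 tilt [ 0.0011  0.     -1.    ] F [ 3.2 -2.7  2. ] t 11.75
[0, np.float64(-0.06), np.float64(-0.13), np.float64(0.07), np.float64(-0.1)]
```

Request:
step_arm(
  motion=[
    [0,1,0,0,0],
    [0,2.5,0,0,0],
    [0,3,0,-2,0],
    [0,3,0,-6,0],
    [0,3,2,-10,0],
    [0,3,6,-14,0],
    [0,3,10,-16,0],
    [0,3,14,-16,0],
    [0,2,18,-16,0],
    [0,2,22,-16,0],
    [0,2,26,-16,0],
    [0,2,28,-16,0],
    [0,2,28,-16,0],
  ],
)

```text
time: 13.05
tool_pos: [0.4995, -0.3982, 0.215]
tcp_rot: [-3.082, 0.6, 0.004]
wrist_force: [0.3, 0.3, 0.8]
width: 0.0
grip_force: 0.0
```

```bash
sed -i '$d' m2.py
cat >> m2.py <<'E'
# bar in jig direction, green residue
gm=cv2.inRange(hsv,(40,50,40),(90,255,255)); gg=np.zeros_like(gm); gg[185:210,292:325]=gm[185:210,292:325]
ys,xs=np.nonzero(gg)
if len(xs): g=onplane("top",np.c_[xs,ys],.012)[:,:2]-PIV; print("green visible",len(xs),dg(g.mean(0)),np.hypot(*g.mean(0)))
f=np.load("top0.npz")["p"]; L=cv2.cvtColor(f,cv2.COLOR_RGB2HSV); gm=cv2.inRange(L,(40,40,40),(90,255,255)); gg[:]=0; gg[180:210,290:325]=gm[180:210,290:325]
ys,xs=np.nonzero(gg); g=onplane("top",np.c_[xs,ys],.012)[:,:2]-PIV; w=np.linalg.svd(g-g.mean(0))[2][0]; w*=np.sign(w@g.mean(0)); print("green0",dg(g.mean(0)),dg(w))
B=(-111.9); 
rows([(.44,.062,.2,8),(.44,.062,.04,8)])
E
python3 m2.py t6.png
```

```text
top lever mean dir -111.21274531452109 axis -111.07707744258649 190
dark [304 187   6   8  27] 0.07949993306016385 -112.0839365162574
green visible 7 -111.61567713799519 0.09606481412136933
green0 -111.57925856837124 -112.2258267013779
pos [ 0.5009 -0.3957  0.2152] heading -21.9 tilt [-0.0013  0.0026 -1.    ] F [ 0.3  0.7 -0.6] t 13.15
[0, np.float64(-22.72), np.float64(-40.2), np.float64(1.52), np.float64(-29.9)]
[0, np.float64(-22.72), np.float64(-40.2), np.float64(17.52), np.float64(-29.9)]
```

View pics/t6.png

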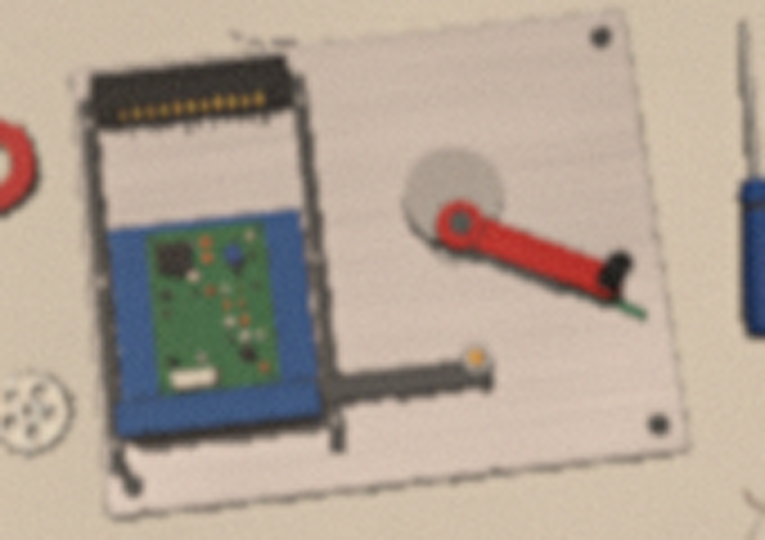

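The lever now covers the green line, only its tip showing at crop (635,310), with both at about −111.6°. Next is the carriage; the bar's rear face is centred near (220,437).

Request:
step_arm(
  motion=[
    [0,-1.5,-3,0,-3],
    [0,-3,-6,0,-6],
    [0,-4.5,-9,0,-9],
    [0,-6.5,-12,0,-12],
    [0,-8.5,-15,0,-15],
    [0,-10.5,-18,0,-18],
    [0,-12.5,-21,0,-21],
    [0,-14.5,-24.5,0,-24],
    [0,-16.5,-28,0,-27],
    [0,-18.5,-31.5,0,-30],
    [0,-20.5,-35,0,-30],
    [0,-22,-38,0,-30],
    [0,-22.5,-40,0,-30],
    [0,-22.5,-40,0,-30],
    [0,-22.5,-40,4,-30],
    [0,-22.5,-40,8,-30],
    [0,-22.5,-40,12,-30],
    [0,-22.5,-40,15,-30],
    [0,-22.5,-40,17.5,-30],
    [0,-22.5,-40,17.5,-30],
  ],
)

```text
time: 15.15
tool_pos: [0.4367, 0.0582, 0.0376]
tcp_rot: [3.134, 0.224, -0.014]
wrist_force: [0.5, -0.9, -0.1]
width: 0.001
grip_force: 0.0
```

```bash
python3 -c "
from h import *
a=np.radians(8.0);u=np.array([np.cos(a),np.sin(a)]);F=np.array([.4914,.0689])
rows([(*(F+u*s),.042,8) for s in(-.02,-.012,0,.03,.048,.06)])"
```

```text
pos [0.4367 0.0582 0.0376] heading 8.19 tilt [-9.1e-03 -7.0e-04 -1.0e+00] F [ 0.5 -0.9 -0.1] t 15.15
[0, np.float64(3.57), np.float64(-0.28), np.float64(-0.44), np.float64(0.2)]
[0, np.float64(4.37), np.float64(-0.28), np.float64(-0.44), np.float64(0.2)]
[0, np.float64(5.57), np.float64(-0.28), np.float64(-0.44), np.float64(0.2)]
[0, np.float64(8.57), np.float64(-0.27), np.float64(-0.44), np.float64(0.2)]
[0, np.float64(10.37), np.float64(-0.26), np.float64(-0.44), np.float64(0.2)]
[0, np.float64(11.57), np.float64(-0.26), np.float64(-0.44), np.float64(0.2)]
```

Request:
step_arm(
  motion=[
    [0,1.5,-0.2,-0.4,0],
    [0,3,-0.3,-0.4,0],
    [0,3.5,-0.3,-0.4,0],
    [0,4,-0.3,-0.4,0],
    [0,4.4,-0.3,-0.4,0],
    [0,4.8,-0.3,-0.4,0],
    [0,5.2,-0.3,-0.4,0],
    [0,5.6,-0.3,-0.4,0],
    [0,6,-0.3,-0.4,0],
    [0,6.4,-0.3,-0.4,0],
    [0,6.8,-0.3,-0.4,0],
    [0,7.2,-0.3,-0.4,0],
    [0,7.6,-0.3,-0.4,0],
    [0,8,-0.3,-0.4,0],
    [0,8.4,-0.3,-0.4,0],
    [0,8.7,-0.3,-0.4,0],
    [0,9,-0.3,-0.4,0],
    [0,9,-0.3,-0.4,0],
  ],
)

```text
time: 16.95
tool_pos: [0.5292, 0.0741, 0.045]
tcp_rot: [3.133, 0.224, -0.003]
wrist_force: [-3.4, -2.6, 1.1]
width: -0.001
grip_force: 2.1
```

Request:
step_arm(
  motion=[
    [0,0.2,0,0,0],
    [0,0.4,0,0,0],
    [0,0.5,0,0,0],
    [0,0.5,0,0,0],
  ],
)

```text
time: 17.35
tool_pos: [0.5292, 0.0744, 0.0443]
tcp_rot: [3.133, 0.224, -0.018]
wrist_force: [-16.9, -4.2, 10.1]
width: 0.001
grip_force: 8.1
```

Request:
step_arm(
  motion=[
    [0,0.1,0,0,0],
    [0,0.2,0,0,0],
    [0,0.3,0,0,0],
    [0,0.3,0,0,0],
  ],
)

```text
time: 17.75
tool_pos: [0.5292, 0.0745, 0.0437]
tcp_rot: [3.133, 0.224, -0.028]
wrist_force: [-22.4, -4.3, 15.5]
width: -0.0
grip_force: 11.4
```

The carriage has stopped hard at about 22 N. I'll back off and check whether that is home.

Request:
step_arm(
  motion=[
    [0,-1,0,0,0],
    [0,-3,0,0,0],
    [0,-5,0,0,0],
    [0,-7,0,-3,0],
    [0,-7,0,-7,0],
    [0,-7,0,-11,0],
    [0,-7,0,-15,0],
    [0,-7,4,-16,0],
    [0,-6,8,-16,0],
    [0,-5,12,-16,0],
    [0,-4,16,-16,0],
    [0,-3,20,-16,0],
    [0,-2,24,-16,0],
    [0,-1,28,-16,0],
    [0,0,32,-16,0],
    [0,0,36,-16,0],
    [0,0,40,-16,0],
    [0,0,43,-16,0],
    [0,0,43,-16,0],
  ],
)

```text
time: 19.65
tool_pos: [0.5999, -0.3548, 0.2056]
tcp_rot: [3.131, 0.218, 0.005]
wrist_force: [1.5, 0.5, -0.4]
width: -0.004
grip_force: 0.0
```

```bash
python3 m2.py t7.png
```

```text
top lever mean dir -111.18325738700936 axis -111.26375069700342 189
dark [304 187   6   8  25] 0.07947852488049806 -112.30552949631317
green visible 7 -111.61567713799519 0.09606481412136933
green0 -111.57925856837124 -112.2258267013779
pos [ 0.5993 -0.3509  0.2053] heading 8.08 tilt [ 0.0017 -0.     -1.    ] F [-0.3  0.3  0.4] t 19.75
[0, np.float64(-9.97), np.float64(-43.12), np.float64(0.53), np.float64(0.1)]
[0, np.float64(-9.97), np.float64(-43.12), np.float64(16.53), np.float64(0.1)]
```

View pics/t7.png

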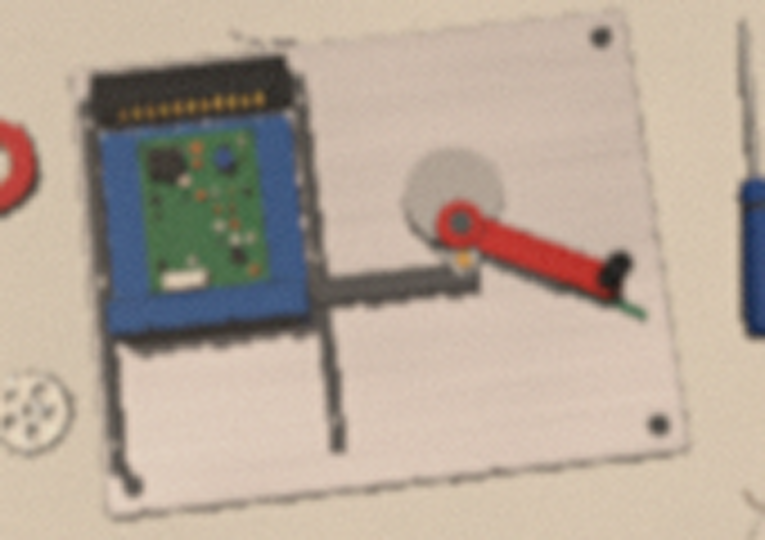

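The blue carriage's front edge meets the connector at (100–295, 120). The lever is unmoved, at about −111.5°, and nothing else has shifted. A measured travel of about 52 mm plus a hard stop fits home.

```bash
python3 -c "
from h import *
print(bot.finish_job())"
```

```text
the job is handed in; nothing more can be done
None
```

The job is handed in: the red lever is over the green line to within about 1°, and the carriage was then pushed to a hard stop against the connector; I saw nothing else disturbed, and the clock stood at about 20 s of the 58 s limit.

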